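# Clamp an angle bracket in the drilling fixture with the quarter-turn hold-down

## Task

Clamp the steel angle bracket in the drilling fixture: lay it flat between the locating pins so that its slot lies over the fixture's slot, then take the spring hold-down from its parking slot and pass its T-head down through both slots. Press it down, give it a quarter turn so that the T-head lies across the slot, and let it spring up into its locking groove so that it stays clamped when you let go; leave the other things on the bench where they are.

Things in the scene. Friction and masses are not known exactly. Their poses are not given: they have to be found in the camera images.
- fixture: Drilling fixture fixed to the bench: dark metal plate 140 x 240 x 10 mm, top 46 mm above the bench, on two grey end legs with feet (284 mm long over all), open below in front and behind. Origin: centre of its underside, on the bench; z up, y along the length. Two through slots, 16 mm wide (x), 48 mm long (y), at x = 0: nest slot at y = -45 mm, parking slot at y = +80 mm.
- nest (a point): Middle of the nest slot on the plate's top face; axes as the fixture. Six locating pins stand round it, 10 mm thick, 17 mm high, the upper 8 mm tapering to 4 mm: four at x = +-51.5, y = +-38 mm, two at x = 0, y = +-56.5 mm. They leave the bracket's foot 1.5 mm play on every side.
- groove (a point): Locking groove under the nest slot, middle of its ceiling, 10 mm below the plate's top; axes as the fixture. It runs across the slot (along x), 48 mm long, 14 mm wide, 7 mm deep, open below. A T-head pushed down until its centre is 23 mm or more below the plate's top can turn freely; turned 90 degrees either way and let go, it rises into the groove and cannot turn back.
- park (a point): Middle of the parking slot on the plate's top face; axes as the fixture. The hold-down stands here at the start, handle along the slot. No groove here.
- bracket: Loose bare steel angle bracket, about 0.3 to 0.5 kg. Origin: centre of its foot's underside; z up. Foot 90 (x) x 100 (y) x 8 mm; slot through its middle 19 mm wide (x), 52 mm long (y). On the +x edge a flange 8 mm thick (x = 37 to 45 mm), 100 mm wide, its top 34 mm above the underside. It fits the nest with its y along the fixture's y, flange toward +x or -x.
- flange (a point): Middle of the bracket's upright flange, 28 mm above the bracket's underside; axes as the bracket. Grip here from above, fingers closing along x over the 8 mm thickness, tips above the 8 mm foot.
- hold_down: Loose spring hold-down, 0.25 kg, 104 mm high, upright. Origin: middle of its T-head, a round steel cross pin 12 mm thick, 44 mm long, along y; z up the 12 mm shank. T-head centre below the plate's top: 19 mm parked; 11 mm when set down through bracket and nest slot (foot on the bracket, not pressed, cannot turn); 23 to 28 mm pressed, free to turn; 16 mm locked in the groove.
- hold_down_grip (a point): Centre of the hold-down's black bar handle, 89 mm above the T-head's centre; axes as the hold-down. Bar 76 mm long (y, parallel to the T-head), 14 mm wide (x), 18 mm high: grip across the width from above. Below it a 15 mm thick neck, then from 23 mm under the bar's centre a 29 mm thick spring cup.
- foot (a joint): How far the hold-down's spring foot is pushed up (m): 0 free, 0.017 at its stop. The foot is a 40 mm round washer on the shank, its underside 19 mm above the T-head's centre when free. It takes 6 N to start and 0.6 N more per mm. Locked on the bracket it reads 0.005; to turn it must read 0.012 or more.
- tape_measure: Tape measure, 87 x 78 x 35 mm, behind the work; a bystander, not to be moved.
- chuck_key: Drill chuck key, 69 x 88 x 20 mm, behind the work; a bystander, not to be moved.
- black_tape: Roll of black tape lying flat, the one nearest the work, 61 mm across, 19 mm high, behind the work; a bystander, not to be moved.
Things that resemble listed ones, but are neither listed nor needed, are in the scene too. What is shaped like the bracket but blue is not meant. What is shaped like the hold_down but turquoise is not meant.

How it is judged:
On the way, in this order (a step that is already met when the one before it is completed fails the run):
1. the bracket lies flat in the nest, its slot over the fixture's slot (horizontal distance between bracket and nest below 0.005 m and z of bracket in the frame of nest between -0.003 and 0.003 m and angle between the y axis of bracket and the y axis of fixture, either way round below 0.09 rad and angle between bracket's own z axis and vertical below 0.05 rad), for 0.2 s.
2. the hold-down's T-head is down through the bracket's slot and in the nest slot, handle still along the slot, the bracket still seated (all of step 1 and horizontal distance between hold_down and nest below 0.006 m and z of hold_down in the frame of nest below -0.008 m and angle between the y axis of hold_down and the y axis of fixture, either way round below 0.3 rad), for 0.1 s.
At the end, for the whole second after the job is handed in: Bracket flat in the nest (within 5 mm sideways, 3 mm in height, 5 degrees); hold-down upright, within 6 mm of the slot's middle, T-head across the slot within 11 degrees and its centre 13.5 to 19.5 mm below the plate's top, foot pressing on the bracket with over 2 N; both at rest (all of step 1 and horizontal distance between hold_down and nest below 0.006 m and z of hold_down in the frame of nest between -0.0195 and -0.0135 m and angle between the y axis of hold_down and the x axis of fixture, either way round below 0.2 rad and angle between hold_down's own z axis and vertical below 0.1 rad and contact force between hold_down and bracket above 2 N and linear speed of each of bracket, hold_down below 0.02 m/s); the robot touches nothing.
It fails at once if the tape measure was moved more than 3 cm (distance of tape_measure from where it was at the start of the episode above 0.03 m).
It fails at once if the chuck key was moved more than 3 cm (distance of chuck_key from where it was at the start of the episode above 0.03 m).
It fails at once if the roll of black tape was moved more than 3 cm (distance of black_tape from where it was at the start of the episode above 0.03 m).
It also fails if it takes over 64 s, if anything falls off the work surface, if the arm or the gripper's body presses on something with over 40 N, if the wrist force passes 120 N, or if a joint passes its speed limit or range.

## Robot

A 6-joint arm with a two-finger parallel gripper is mounted at the origin on a cart in front of the work surface, level with it; the furniture and walls round the work are solid. World frame = base frame: x ahead of the robot, y to its left, z up, the work surface at z = 0. Lengths are in m, angles in rad, forces in N, time in s.
With the tool pointing down it reaches from about 0.35 to 0.775 m from the base axis. Payload 7.3 kg.
Tool frame: the origin (TCP) lies midway between the tips of the shut fingers; the grasp point (between the pads) lies 19 mm behind it; z points along the fingers, y is the line along which they close (so a half turn about z gives the same grasp; the last joint's range is limited). The gripper opens to 92 mm and grips with 3 to 60 N. Pads are 19 mm wide; open, the fingers measure 130 mm over their backs; the gripper's body (75 mm by 190 mm) begins 47 mm behind the grasp point.
Start: joints at [-1.303, 0.342, 1.524, -0, 1.275, -0.146], TCP at [0.211, -0.481, 0.227] pointing down, gripper open.
Joint ranges: [-2.53, 2.53], [-0.77, 2.02], [0.04, 2.7], [-1, 4.14], [0.28, 2.66], [-3.11, 3.11]. Speed limits (rad/s): [2.57, 2.57, 3.14, 3.14, 3.14, 3.14].

## Interface

Orientations are given as [roll, pitch, yaw] about the fixed x, y, z axes, in that order (R = Rz(yaw) Ry(pitch) Rx(roll)).
In Python, from cell import monitor, vision, workorder gives the robot as it stands.
- The arm moves only by the tool move_arm, never from a script. Its argument "rows" is a list of rows, each a list of 5 numbers: the shift along the world's x, y, z in mm, then the turn about the world's z in rad, then the closure, from -1 (fully open) to 1 (shut). A call has 1 to 12 rows; each row shifts and turns the commanded pose from where the row before left it; what a row does not reach is not made up. A row lasts 1/10 s, in which the tool goes at most 50 mm and 8.59 degrees, less where a joint would pass 70% of its speed; a pose out of reach is approached as far as the arm can. A call is refused whole if a number of a shift passes 50 or a number of a turn 0.15, either way. A call with a gripper value outside its range is refused whole. The fingers move at their own pace and stop on an object; "newtons" is the grip in N (left out, the last holds). Time passes only in rows, so rows that do not move let the fingers close. It gives the time, the measured TCP pose, the force, the opening and the grip force at its end, in the units of the state.
- monitor.observe(): the state, without advancing time (a new reading comes with each control period).
- vision.read_camera(name): name is "scene" or "top" or "wrist"; returns the picture (420x560x3 uint8, red, green, blue); there is no depth.
- vision.get_calibration(name): a dict with "K" (3x3 intrinsics, pixels), "T" (4x4, takes a point from camera to world coordinates); the wrist camera has in their place "mount" (4x4, takes a point from camera to tool coordinates, whose origin is the TCP and whose axes are the flange's). Camera axes: x right, y up, looking along -z (the intrinsics and any distortion apply to the point x, -y, -z); pixel columns grow to the right and rows downward; lengths in m; the calibration is good to about 2 mm. A picture is of the moment at which its call begins: read the wrist's pose just before it. get_calibration takes no time and is no camera call.
- workorder.hand_in(): hands the job in; it is judged then, once.
The state is a dict: "time": time; "qpos": joint angles; "qvel": joint speeds; "joint_efforts": joint torques, N m; "tool_pos": TCP position; "tool_rot": TCP orientation; "contact_force": force on the tool from outside, world axes, zero at the start; "torque": the same for the moment, N m; "opening": finger opening in m; "grip_force": force on a finger pad.
Only numpy, scipy, OpenCV 4.12 (cv2) and the standard library are available. Lean on these libraries where they do the work, as an engineer would, in place of code of your own. Each camera call takes 0.05 s, during which the arm holds its last target. There are 200 camera calls.

## Working session

There is one attempt and no reset: what is moved stays moved. The work goes in short steps, Python scripts to look and compute and a tool call to move; the robot and the scene stay as the last step left them, time stands still between calls to the robot, and variables do not carry over. Pictures are saved under pics/ and viewed, at most 10 in all, crops included, and the job is handed in when it is done.

Besides the shell and the picture viewer there is one more tool, called after "Emit:" as name([rows], argument=value, ...), one row to a line, values as JSON. move_arm: Moves the arm, as the interface text tells. Its arguments: {"type":"object","properties":{"rows":{"type":"array","items":{"type":"array","items":{"type":"number"}}},"newtons":{"type":"number"}},"required":["rows"]}

```bash
mkdir -p pics
cat > h.py <<'E'
import numpy as np, cv2
from cell import monitor, vision, workorder
from scipy.spatial.transform import Rotation as R
def save(im,n,box=None,s=1):
    if box: im=im[box[1]:box[3],box[0]:box[2]]
    im=cv2.resize(im,None,fx=s,fy=s,interpolation=cv2.INTER_CUBIC)
    cv2.imwrite('pics/'+n,im[:,:,::-1])
def campose(name,st=None):
    c=vision.get_calibration(name)
    if 'T' in c: return c['K'],np.array(c['T']),c
    W=np.eye(4);W[:3,:3]=R.from_euler('xyz',st['tool_rot']).as_matrix();W[:3,3]=st['tool_pos']
    return c['K'],W@np.array(c['mount']),c
def pix2w(uv,z,K,T):
    K=np.array(K);o=[]
    for u,v in np.atleast_2d(uv):
        d=np.linalg.inv(K)@[u,v,1]; d=T[:3,:3]@[d[0],-d[1],-d[2]]; p=T[:3,3]
        o.append(p+d*(z-p[2])/d[2])
    return np.array(o)
def w2pix(P,K,T):
    P=np.atleast_2d(P);c=(P-T[:3,3])@T[:3,:3]; c=c*[1,-1,-1]; q=c@np.array(K).T
    return q[:,:2]/q[:,2:]
E
python3 - <<'E'
from h import *
print(monitor.observe())
for n in ('scene','top'):
    im=vision.read_camera(n); np.save('pics/'+n+'.npy',im); save(im,n+'0.png',s=1.4)
for n in ('scene','top','wrist'): print(n,vision.get_calibration(n))
E
```

```text
{'time': 0.0, 'qpos': array([-1.30300357e+00,  3.42734125e-01,  1.52501241e+00,  1.16291601e-05,
        1.27537770e+00, -1.45991646e-01]), 'qvel': array([-0.00087267,  0.0002407 , -0.00104528,  0.00190919, -0.00176955,
       -0.0001384 ]), 'joint_efforts': array([-4.32237775e-04, -4.31237054e+01, -2.44223982e+01,  7.17594847e-02,
        5.59428404e-02, -1.65151228e-04]), 'tool_pos': array([ 0.2110117 , -0.48029267,  0.22604065]), 'tool_rot': array([-3.14007898e+00, -2.33806678e-04,  4.13780837e-01]), 'contact_force': array([-0.93254268,  0.02099021,  0.21615748]), 'torque': array([-0.02293759,  0.04245372, -0.02022839]), 'grip_force': 0.0, 'opening': 0.09193408761296075}
scene {'K': array([[537.75152963,   0.        , 278.88619951],
       [  0.        , 537.75152963, 207.63197442],
       [  0.        ,   0.        ,   1.        ]]), 'T': array([[-0.81583703,  0.30309584, -0.49248641, -0.14605362],
       [-0.57819582, -0.41284955,  0.70373634,  0.96437492],
       [ 0.00997677,  0.85888775,  0.51206669,  0.82207908],
       [ 0.        ,  0.        ,  0.        ,  1.        ]])}
[... 330 characters left out ...]
0686e-04],
       [ 5.85262107e-04,  2.04880232e-01,  9.78786876e-01,
         1.45202804e+00],
       [ 0.00000000e+00,  0.00000000e+00,  0.00000000e+00,
         1.00000000e+00]])}
wrist {'K': array([[315.66420496,   0.        , 279.0584553 ],
       [  0.        , 315.66420496, 206.87666946],
       [  0.        ,   0.        ,   1.        ]]), 'mount': array([[-8.10883648e-04,  9.58040254e-01,  2.86632541e-01,
         7.58763512e-02],
       [ 9.99999642e-01,  7.07364034e-04,  4.64706964e-04,
        -8.07975715e-05],
       [ 2.42454427e-04,  2.86632815e-01, -9.58040485e-01,
        -1.58269359e-01],
       [ 0.00000000e+00,  0.00000000e+00,  0.00000000e+00,
         1.00000000e+00]])}
```

View pics/top0.png

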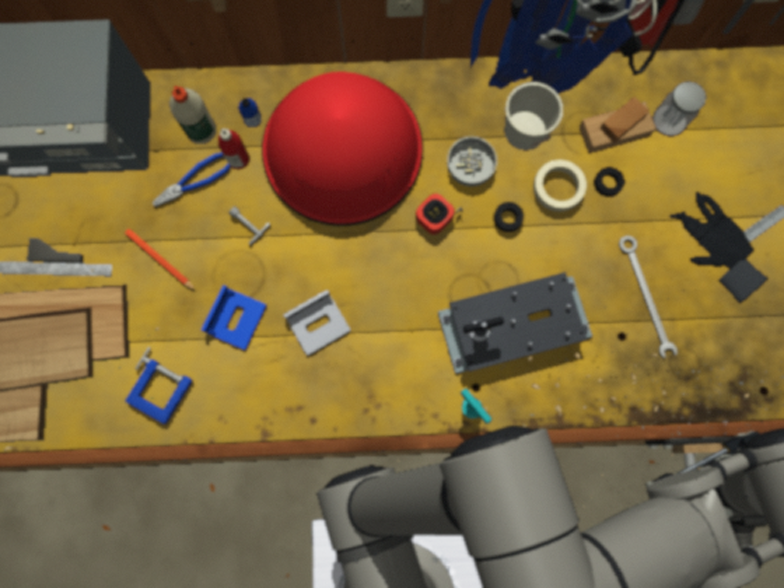

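View pics/scene0.png

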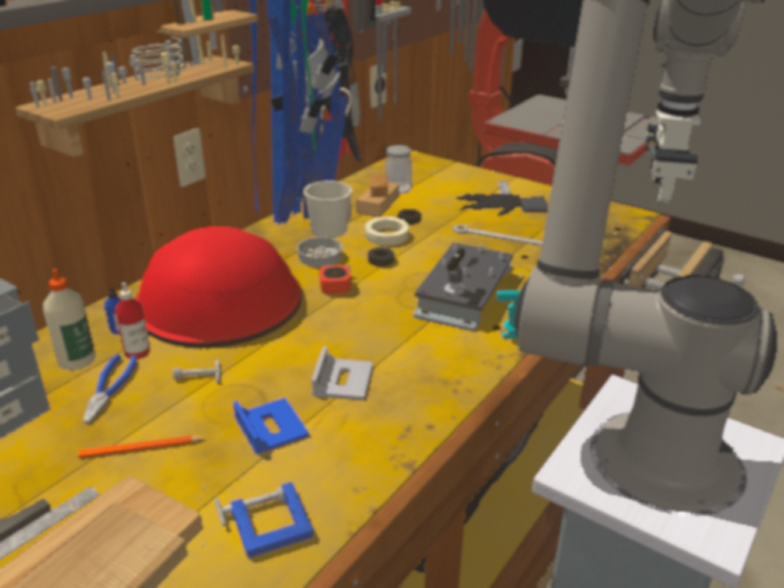

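Top view (1.4x pixels): the bare steel bracket is at (318,323), with its flange on the upper-left edge, and the blue lookalike is at (235,318). The fixture is at (515,323), with the black-handled hold-down at about (485,325) in its parking slot. The turquoise lookalike is at (475,405). The grey bracket and the black-handled hold-down match the description. Next come a confirming crop and rough positions.

Run:
```python
from h import *
im=np.load('pics/top.npy'); K,T,_=campose('top')
save(im,'crop1.png',(195,185,435,305),3.3)
for n,uv,z in [('br foot corners',[(349,324),(306,354),(290,322),(329,293)],.008),('slot',[(320,323)],.008),
  ('fix corners top',[(568,275),(590,333),(465,371),(442,310)],.04),('nestslot',[(540,314)],.046),('handle',[(483,326)],.116),('turq',[(475,405)],.05),('blacktape',[(508,217)],.019)]:
    print(n,pix2w(np.array(uv)/1.4,z,K,T).round(3).tolist())
```

```text
br foot corners [[0.526, 0.076, 0.008], [0.47, 0.164, 0.008], [0.536, 0.195, 0.008], [0.592, 0.115, 0.008]]
slot [[0.531, 0.135, 0.008]]
fix corners top [[0.601, -0.364, 0.04], [0.483, -0.396, 0.04], [0.419, -0.147, 0.04], [0.541, -0.109, 0.04]]
nestslot [[0.524, -0.3, 0.046]]
handle [[0.494, -0.178, 0.116]]
turq [[0.353, -0.161, 0.05]]
blacktape [[0.734, -0.257, 0.019]]
```

View pics/crop1.png

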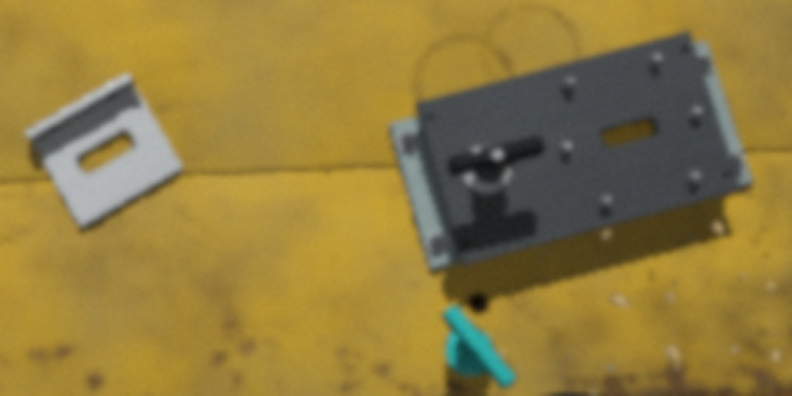

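The crop confirms both: the grey bracket (flange up-left), and the black-handled hold-down in the left-hand (parking) slot. The nest has six pins around the right-hand slot. First I move over the fixture for a wrist view.

Emit:
move_arm([
  [26,16,3,0.116,-1],
  [26,16,3,0.116,-1],
  [26,16,3,0.116,-1],
  [26,16,3,0.116,-1],
  [26,16,3,0.116,-1],
  [26,16,3,0.116,-1],
  [26,16,3,0.116,-1],
  [26,16,3,0.116,-1],
  [26,16,3,0.116,-1],
  [26,16,3,0.116,-1],
  [26,16,3,0.116,-1],
  [26,16,3,0.11,-1],
])

```text
time: 1.3
tool_pos: [0.524, -0.2878, 0.2624]
tool_rot: [-3.141, -0.001, 1.805]
contact_force: [0.3, -0.7, -0.6]
opening: 0.0917
grip_force: 0.0
```

Emit:
move_arm([
  [0,0,0,0,-1],
  [0,0,0,0,-1],
  [0,0,0,0,-1],
])

```text
time: 1.6
tool_pos: [0.5223, -0.2891, 0.2623]
tool_rot: [-3.141, -0.001, 1.798]
contact_force: [0.9, -0.2, 0.4]
opening: 0.0916
grip_force: 0.0
```

Run:
```python
from h import *
st=monitor.observe(); im=vision.read_camera('wrist'); np.save('pics/w1.npy',im); np.save('pics/w1s.npy',[*st['tool_pos'],*st['tool_rot']]); print(st['tool_pos'],st['tool_rot'],st['qpos'],st['qvel'].max())
save(im,'w1.png',s=1.4)
```

```text
[ 0.52229839 -0.28910096  0.26231801] [-3.14067424e+00 -5.65367750e-04  1.79805309e+00] [-6.33694261e-01  4.55132594e-01  1.25067459e+00 -3.31087803e-04
  1.43681283e+00 -8.60906883e-01] 0.0027438959420374113
```

View pics/w1.png

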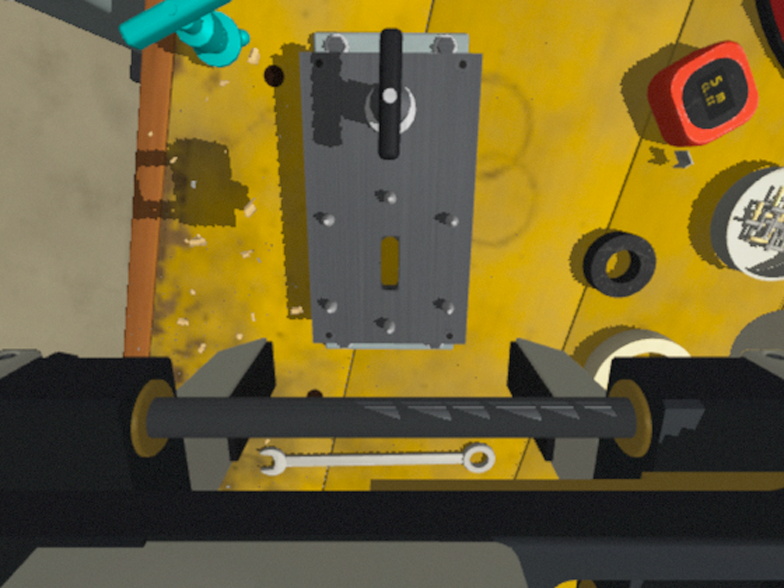

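The wrist view shows the fixture nearly aligned with the image. The plate corners are at (300,53), (482,53), (466,343) and (313,343), the nest slot is at (390,262), and the hold-down handle is at (391,95). Next is a subpixel fit.

```bash
cat > fix.py <<'E'
from h import *
from scipy.optimize import least_squares
def edge(prof,lo,hi):  # subpixel strongest gradient
    g=np.abs(np.gradient(cv2.GaussianBlur(prof.reshape(1,-1).astype(float),(0,0),0.8)[0])); i=lo+int(np.argmax(g[lo:hi]))
    w=g[i-2:i+3]; return (np.arange(i-2,i+3)*w).sum()/w.sum()
if __name__=='__main__':
    im=np.load('pics/w1.npy'); s=np.load('pics/w1s.npy'); K,T,_=campose('wrist',dict(tool_pos=s[:3],tool_rot=s[3:]))
    d=im[:,:,0].astype(float)-im[:,:,2]; g=im.mean(2)
    L=[];Rr=[]
    for v in range(60,235,6):
        L.append((edge(d[v],205,232),v)); Rr.append((edge(d[v],325,350),v))
    top=[(u,edge(g[:,u],32,44)) for u in list(range(236,268,4))+list(range(292,325,4))]
    bot=[(u,edge(g[:,u],236,250)) for u in range(240,320,6)]
    sl=[(edge(d[v],265,279),v) for v in range(176,200,4)]; sr=[(edge(d[v],279,293),v) for v in range(176,200,4)]
    st=[(u,edge(d[:,u],160,180)) for u in range(275,283)]; sb=[(u,edge(d[:,u],195,215)) for u in range(275,283)]
    P=lambda a,z=.046: pix2w(a,z,K,T)[:,:2]
    obs=[(P(L),0,-.07),(P(Rr),0,.07),(P(top),1,.12),(P(bot),1,-.12),(P(sl),0,-.008),(P(sr),0,.008),(P(st),1,-.021),(P(sb,.036),1,-.069)]
    def f(p):
        c,sn=np.cos(p[2]),np.sin(p[2]); r=[]
        for Q,ax,val in obs:
            q=Q-p[:2]; l=np.c_[c*q[:,0]+sn*q[:,1],-sn*q[:,0]+c*q[:,1]]; r.append(l[:,ax]-val)
        return r
    o=least_squares(lambda p:np.concatenate(f(p)),[.51,-.25,.23],loss='soft_l1',f_scale=.001)
    print(o.x.round(4),[ (round(1e3*np.median(r),2),round(1e3*np.std(r),2)) for r in f(o.x)])
    x,y,t=o.x; M=lambda a,b:(np.array([x,y])+[np.cos(t)*a-np.sin(t)*b,np.sin(t)*a+np.cos(t)*b]).round(4)
    print('nest',M(0,-.045),'park',M(0,.08))
    h=np.array([(391,31),(391,158),(381,95),(402,95)])/1.4
    print('handle top',pix2w(h,.125,K,T).round(4).tolist())
E
python3 fix.py
```

```text
[ 0.5113 -0.256   0.2192] [(np.float64(-0.17), np.float64(7.08)), (np.float64(0.21), np.float64(0.11)), (np.float64(-0.05), np.float64(2.7)), (np.float64(-0.09), np.float64(1.43)), (np.float64(0.72), np.float64(0.04)), (np.float64(-0.34), np.float64(0.09)), (np.float64(-0.81), np.float64(0.47)), (np.float64(1.91), np.float64(0.1))]
nest [ 0.5211 -0.2999] park [ 0.4939 -0.1779]
handle top [[0.4871, -0.1438, 0.125], [0.5034, -0.2143, 0.125], [0.489, -0.1794, 0.125], [0.5016, -0.1765, 0.125]]
```

Emit:
move_arm([
  [0,44,0,0.03,-1],
  [0,44,0,0.03,-1],
  [0,44,0,0.03,-1],
  [0,44,0,0.03,-1],
  [0,44,0,0.03,-1],
  [0,44,0,0.03,-1],
  [0,44,0,0.03,-1],
  [0,42,0,0.03,-1],
  [0,24,0,0.03,-1],
  [0,0,0,0.03,-1],
  [0,0,0,0.02,-1],
  [0,0,0,0,-1],
])

```text
time: 2.85
tool_pos: [0.523, 0.0844, 0.2628]
tool_rot: [3.142, 0.0, 2.118]
contact_force: [0.6, -0.5, -0.3]
opening: 0.092
grip_force: 0.0
```

Emit:
move_arm([
  [0,0,0,0,-1],
  [0,0,0,0,-1],
])

```text
time: 3.05
tool_pos: [0.5232, 0.0845, 0.2628]
tool_rot: [3.142, 0.0, 2.118]
contact_force: [-0.1, 0.4, -0.5]
opening: 0.0916
grip_force: 0.0
```

Run:
```python
from h import *
st=monitor.observe(); im=vision.read_camera('wrist'); np.save('pics/w2.npy',im); np.save('pics/w2s.npy',[*st['tool_pos'],*st['tool_rot']]); print(st['tool_pos'],st['tool_rot'],st['qpos'],st['qvel'].max())
save(im,'w2.png',s=1.4)
```

```text
[0.52315048 0.08447843 0.26276271] [3.14155680e+00 6.37880885e-05 2.11784803e+00] [ 1.54456173e-02  3.25376189e-01  1.44737305e+00 -3.75732897e-05
  1.36878018e+00 -5.31598546e-01] 0.006017934434405074
```

View pics/w2.png

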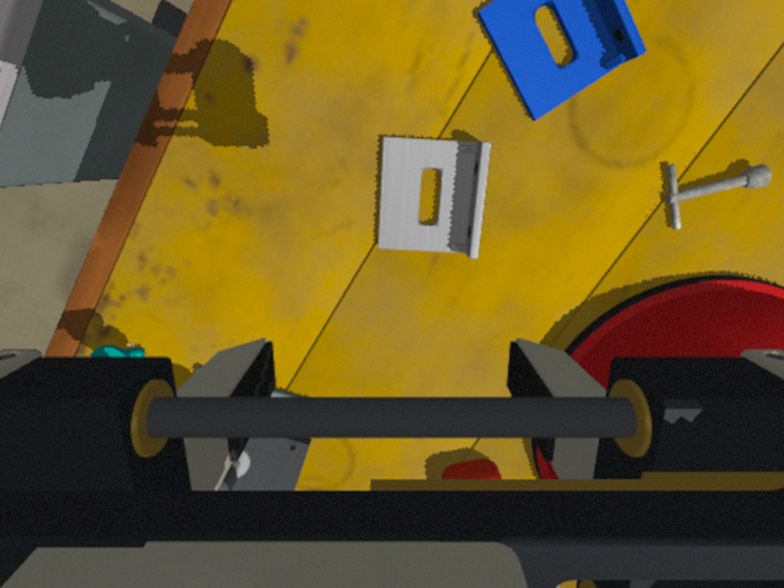

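The bracket is clear in the wrist view: the foot's left edge runs (383,135)–(379,247), the slot is at (430,196), and the flange's top edge runs (490,142)–(476,258). Next I fit its pose.

Run:
```python
from fix import *
im=np.load('pics/w2.npy'); s=np.load('pics/w2s.npy'); K,T,_=campose('wrist',dict(tool_pos=s[:3],tool_rot=s[3:]))
d=im[:,:,0].astype(float)-im[:,:,2]
L=[(edge(d[v],262,285),v) for v in range(104,170,4)]
top=[(u,edge(d[:,u],88,106)) for u in range(278,312,4)]
bot=[(u,edge(d[:,u],168,190)) for u in range(278,318,4)]
F=[(edge(d[v],333,356),v) for v in range(110,176,4)]
sl=[(edge(d[v],292,306),v) for v in range(128,154,4)]; sr=[(edge(d[v],306,322),v) for v in range(128,154,4)]
st=[(u,edge(d[:,u],112,126)) for u in range(304,311)]; sb=[(u,edge(d[:,u],152,166)) for u in range(304,311)]
P=lambda a,z: pix2w(a,z,K,T)[:,:2]
obs=[(P(L,.008),0,-.045),(P(F,.034),0,.045),(P(top,.008),1,.05),(P(bot,.008),1,-.05),(P(sl,.008),0,-.0095),(P(sr,.008),0,.0095),(P(st,.008),1,.026),(P(sb,.008),1,-.026)]
def f(p):
    c,sn=np.cos(p[2]),np.sin(p[2]); r=[]
    for Q,ax,val in obs:
        q=Q-p[:2]; l=np.c_[c*q[:,0]+sn*q[:,1],-sn*q[:,0]+c*q[:,1]]; r.append(l[:,ax]-val)
    return r
o=least_squares(lambda p:np.concatenate(f(p)),[.53,.135,.55],loss='soft_l1',f_scale=.001)
x,y,t=o.x
print(o.x.round(4),[(round(1e3*np.median(r),2),round(1e3*np.std(r),2)) for r in f(o.x)])
print('flange',x+.041*np.cos(t),y+.041*np.sin(t),'tool yaw',t+np.pi/2)
```

```text
[0.5281 0.1388 0.4791] [(np.float64(-3.68), np.float64(0.98)), (np.float64(1.16), np.float64(0.26)), (np.float64(0.69), np.float64(0.38)), (np.float64(-0.71), np.float64(0.25)), (np.float64(1.48), np.float64(0.2)), (np.float64(-0.35), np.float64(2.07)), (np.float64(-1.17), np.float64(0.44)), (np.float64(2.6), np.float64(1.4))]
flange 0.5644420517842302 0.15772908868458904 tool yaw 2.0499200900589893
```

Run:
```python
from fix import *
im=np.load('pics/w2.npy'); d=im[:,:,0].astype(float)-im[:,:,2]
for v in (104,124,144,164): print(v,round(edge(d[v],262,285),2),d[v,266:280].astype(int))
for v in (112,140,168): print(v,round(edge(d[v],333,356),2),d[v,336:356].astype(int))
print([round(edge(d[v],292,306),2) for v in range(128,154,4)],[round(edge(d[v],306,322),2) for v in range(128,154,4)])
print([round(edge(d[:,u],112,126),2) for u in range(304,311)],[round(edge(d[:,u],152,166),2) for u in range(304,311)])
```

```text
104 269.3 [113 117 115  95  54  54  56  20   7   2  -1   2  -1  -2]
124 269.23 [117 119 106  79  51  52  19   5   2  -2  -1   0   1   2]
144 268.17 [119 107  75  57  57  22   7   1   0   0   0   1  -1   0]
164 266.28 [122  70  70  64  26   8  -2   2   1   0   2   1   2  -2]
112 349.36 [  3   0  -1  -2   0   1   2   2  -1  -2   0   2  -2  26 119 131 132 130
 130 133]
140 346.1 [  0   1   0   1  -1   0   0   1   0   7  47 140 135 135 142 134 129 136
 135 132]
168 342.91 [  1  -1   1   0   0  -1  19  84 169 169 167 158 158 153 166 158 153 154
 165 153]
[np.float64(300.34), np.float64(300.06), np.float64(299.83), np.float64(299.74), np.float64(299.29), np.float64(299.05), np.float64(298.4)] [np.float64(314.04), np.float64(313.8), np.float64(310.09), np.float64(313.07), np.float64(309.34), np.float64(309.12), np.float64(311.98)]
[np.float64(120.81), np.float64(120.24), np.float64(119.95), np.float64(119.86), np.float64(120.02), np.float64(120.33), np.float64(120.54)] [np.float64(158.74), np.float64(159.49), np.float64(159.63), np.float64(156.38), np.float64(158.71), np.float64(158.6), np.float64(157.82)]
```

Run:
```python
from h import *
im=np.load('pics/w2.npy'); save(im,'w2c.png',(255,85,365,195),5)
```

```text
(no output)
```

View pics/w2c.png

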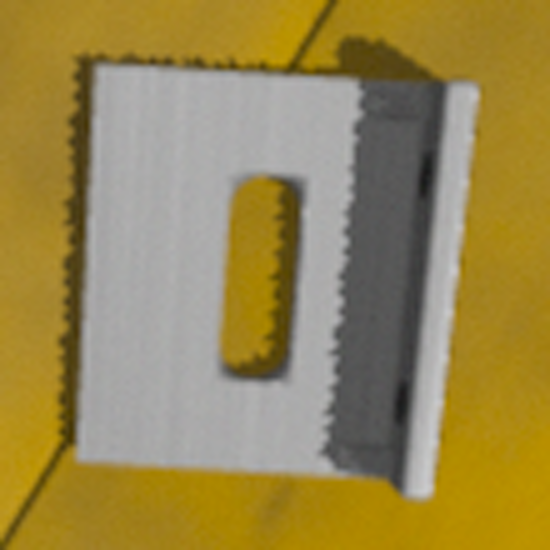

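```bash
cat > fit.py <<'E'
from h import *
from scipy.optimize import least_squares
def cross(prof,start,step,lev):  # walk outward from start until prof>lev, interpolated
    i=start
    while prof[i]<=lev: i+=step
    a,b=prof[i-step],prof[i]; return i-step+step*(lev-a)/(b-a)
def fit(obs,p0):
    def f(p):
        c,s=np.cos(p[2]),np.sin(p[2]); r=[]
        for Q,ax,val in obs:
            q=Q[:,:2]-p[:2]; l=np.c_[c*q[:,0]+s*q[:,1],-s*q[:,0]+c*q[:,1]]; r.append(l[:,ax]-val)
        return r
    o=least_squares(lambda p:np.concatenate(f(p)),p0,loss='soft_l1',f_scale=.0005)
    print(o.x.round(4),[(round(float(1e3*np.median(r)),2),round(float(1e3*np.std(r)),2)) for r in f(o.x)]); return o.x
def load(n):
    im=np.load(f'pics/{n}.npy'); s=np.load(f'pics/{n}s.npy'); K,T,_=campose('wrist',dict(tool_pos=s[:3],tool_rot=s[3:]))
    return im,im[:,:,0].astype(float)-im[:,:,2],lambda a,z:pix2w(a,z,K,T)
E
python3 - <<'E'
from fit import *
im,d,P=load('w2')
L=[(cross(d[v],285,-1,28),v) for v in range(104,172,3)]
F=[(cross(d[v],337,1,60),v) for v in range(110,176,3)]
top=[(u,cross(d[:,u],108,-1,28)) for u in range(278,320,3)]
bot=[(u,cross(d[:,u],170,1,60)) for u in range(278,318,3)]
sl=[(cross(d[v],293,1,50),v) for v in range(128,154,3)]; sr=[(cross(d[v],319,-1,28),v) for v in range(128,154,3)]
x,y,t=fit([(P(L,.008),0,-.045),(P(F,.034),0,.045),(P(top,.008),1,.05),(P(bot,.008),1,-.05),(P(sl,.008),0,-.0095),(P(sr,.008),0,.0095)],[.53,.135,.5])
print('flange',x+.041*np.cos(t),y+.041*np.sin(t),'yaw',t+np.pi/2)
im,d,P=load('w1')
print(d[120,205:235].astype(int))
lev=15
L=[(cross(d[v],235,-1,lev),v) for v in range(60,235,5) ]; Rr=[(cross(d[v],320,1,40),v) for v in range(60,235,5)]
sl=[(cross(d[v],266,1,lev+10),v) for v in range(178,198,3)]; sr=[(cross(d[v],291,-1,lev+10),v) for v in range(178,198,3)]
st=[(u,cross(d[:,u],162,1,25)) for u in range(276,281)]; sb=[(u,cross(d[:,u],214,-1,25)) for u in range(276,281)]
from fix import edge
g=im.mean(2)
bot=[(u,edge(g[:,u],238,250)) for u in range(240,320,6)]; top=[(u,edge(g[:,u],32,44)) for u in list(range(236,268,4))+list(range(292,325,4))]
x,y,t=fit([(P(L,.046),0,-.07),(P(Rr,.046),0,.07),(P(top,.046),1,.12),(P(bot,.046),1,-.12),(P(sl,.046),0,-.008),(P(sr,.046),0,.008),(P(st,.046),1,-.021),(P(sb,.046),1,-.069)],[.51,-.25,.22])
print('nest',x+.045*np.sin(t),y-.045*np.cos(t)); print(np.round(top,1)[::4].tolist(),np.round(bot,1)[::4].tolist(),np.round(sb,1).tolist())
E
```

```text
[0.529  0.139  0.4895] [(-0.19, 0.17), (0.23, 0.09), (0.11, 0.12), (-0.09, 0.11), (0.28, 0.09), (-0.49, 0.07)]
flange 0.5651469698007484 0.158319018942553 yaw 2.060303660445525
[ 98 101  98  95 101  94  91  98  89  90  89  95  34  -6  -3   0  -3  -4
  -3  -3  -5  -4  -3  -5  -5  -1  -2  -4  -3  -4]
[ 0.5113 -0.2554  0.2195] [(0.52, 0.15), (-0.53, 0.12), (-0.1, 2.7), (-0.12, 1.43), (-0.11, 0.05), (0.15, 0.11), (0.03, 0.17), (4.02, 0.06)]
nest 0.5211437685330315 -0.2992792333122417
[[236.0, 36.3], [252.0, 36.9], [292.0, 37.2], [308.0, 31.4], [324.0, 37.8]] [[240.0, 244.8], [264.0, 244.7], [288.0, 245.0], [312.0, 248.0]] [[276.0, 203.6], [277.0, 203.6], [278.0, 203.7], [279.0, 203.6], [280.0, 203.6]]
```

The bracket fit is good (residuals under 0.5 mm): bracket (0.529, 0.139), yaw 0.4895; nest (0.521, -0.299), yaw 0.2195. Next I go to the flange.

Emit:
move_arm([
  [14,24.6,-20,-0.02,-1],
  [14,24.6,-40,-0.02,-1],
  [13.9,24.6,-40,-0.018,-1],
  [0,0,-40,0,-1],
  [0,0,-40,0,-1],
  [0,0,-30,0,-1],
  [0,0,0,0,-1],
  [0,0,0,0,-1],
  [0,0,0,0,-1],
])

```text
time: 4.0
tool_pos: [0.5665, 0.1591, 0.0549]
tool_rot: [3.138, 0.001, 2.061]
contact_force: [0.0, 0.4, 1.2]
opening: 0.0918
grip_force: 0.0
```

Emit:
move_arm([
  [0,0,-20,0,-1],
  [0,0,-16,0,-1],
  [0,0,-8,0,-1],
  [0,0,0,0,-1],
  [0,0,0,0,-1],
])

```text
time: 4.5
tool_pos: [0.5659, 0.1592, 0.01]
tool_rot: [3.14, 0.001, 2.062]
contact_force: [0.1, -0.0, 0.3]
opening: 0.0921
grip_force: 0.0
```

Emit:
move_arm([
  [0,0,1,0,1],
  [0,0,0,0,1],
  [0,0,0,0,1],
  [0,0,0,0,1],
  [0,0,0,0,1],
  [0,0,0,0,1],
  [0,0,0,0,1],
  [0,0,0,0,1],
  [0,0,0,0,1],
  [0,0,0,0,1],
], newtons=45)

```text
time: 5.5
tool_pos: [0.565, 0.1591, 0.0097]
tool_rot: [3.142, 0.0, 2.062]
contact_force: [0.1, -0.1, 1.0]
opening: 0.0167
grip_force: 0.0
```

Emit:
move_arm([
  [0,0,0,0,1],
  [0,0,0,0,1],
  [0,0,0,0,1],
  [0,0,0,0,1],
])

```text
time: 5.9
tool_pos: [0.5653, 0.1592, 0.0098]
tool_rot: [3.141, 0.0, 2.062]
contact_force: [1.3, 1.2, -0.2]
opening: 0.0076
grip_force: 45.0
```

Emit:
move_arm([
  [0,0,20,0,1],
  [0,0,40,0,1],
  [0,0,45,0,1],
  [0,0,45,0,1],
  [0,0,40,0,1],
  [0,-20,0,-0.02,1],
  [0,-40,0,-0.03,1],
  [-1,-45,0,-0.03,1],
  [-1,-45,0,-0.03,1],
  [-1,-45,0,-0.03,1],
  [-1,-45,0,-0.03,1],
  [0,-45,0,-0.03,1],
])

```text
time: 7.1
tool_pos: [0.5599, -0.1274, 0.199]
tool_rot: [-3.14, -0.001, 1.861]
contact_force: [0.8, 0.4, -3.0]
opening: 0.0078
grip_force: 45.0
```

Emit:
move_arm([
  [0,-45,0,-0.03,1],
  [0,-40,0,-0.03,1],
  [0,-35,0,-0.012,1],
  [0,-29,0,0,1],
  [0,-15,0,0,1],
  [0,0,0,0,1],
  [0,0,0,0,1],
  [0,0,0,0,1],
  [0,0,0,0,1],
])

```text
time: 8.0
tool_pos: [0.5613, -0.2885, 0.1999]
tool_rot: [3.142, -0.0, 1.791]
contact_force: [0.8, -0.2, -3.0]
opening: 0.0079
grip_force: 45.0
```

Run:
```python
from h import *
st=monitor.observe(); im=vision.read_camera('wrist'); np.save('pics/w3.npy',im); np.save('pics/w3s.npy',[*st['tool_pos'],*st['tool_rot']]); print(st['tool_pos'],st['tool_rot'],st['opening'],st['grip_force'])
save(im,'w3.png',s=1.4)
```

```text
[ 0.56126964 -0.28846675  0.19988729] [ 3.14150251e+00 -3.35550705e-04  1.79146822e+00] 0.007898586029380655 44.99941527843475
```

View pics/w3.png

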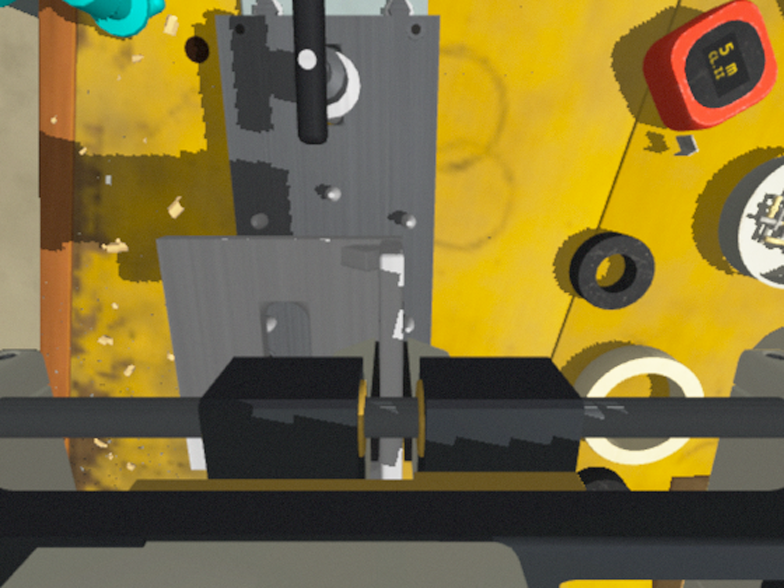

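The view shows the bracket held by its flange. The foot's far edge runs (159,238)–(403,237), and the pins at (330,193) and (407,220) are visible. I check the held pose and then refine the nest from the plate edges.

Run:
```python
from fit import *
from fix import edge
im,d,P=load('w3'); s=np.load('pics/w3s.npy'); t=s[5]-np.pi/2
Rm=np.array([[np.cos(t),np.sin(t)],[-np.sin(t),np.cos(t)]])
g=im.mean(2)
e=[(u,edge(g[:,u],163,177)) for u in range(120,270,12)]
Q=P(e,s[2]-.0098+.008)[:,:2]-s[:2]; print('foot +y edge, bracket frame rel. TCP (expect y=.0492)',(1e3*(Q@Rm.T))[::2].round(1).tolist())
c=P([(159/1.4,238.5/1.4)],s[2]-.0018)[:,:2]-s[:2]; print('corner, expect (-86,49)',1e3*(c@Rm.T))
# plate edges
Rr=[(cross(d[v],295,1,40),v) for v in range(60,215,5)]
top=[(u,edge(g[:,u],6,16)) for u in list(range(165,200,4))+list(range(245,300,4))]
x,y,t=.5113,-.2554,.2195
for n,A,ax in (('right',Rr,0),('top',top,1)):
    q=P(A,.046)[:,:2]-[x,y]; l=np.c_[np.cos(t)*q[:,0]+np.sin(t)*q[:,1],-np.sin(t)*q[:,0]+np.cos(t)*q[:,1]]; print(n,(1e3*l[::4]).round(1).tolist())
```

```text
foot +y edge, bracket frame rel. TCP (expect y=.0492) [[-82.8, 50.0], [-70.5, 50.0], [-58.3, 49.9], [-46.0, 50.0], [-33.8, 49.0], [-21.5, 48.9], [-9.3, 46.8]]
corner, expect (-86,49) [[-86.25028947  48.8998172 ]]
right [[69.7, 79.8], [69.7, 62.9], [69.5, 45.5], [69.6, 27.4], [69.5, 8.7], [69.7, -10.7], [69.5, -30.8], [69.5, -51.7]]
top [[-59.4, 120.5], [-45.7, 118.9], [-31.4, 123.0], [20.6, 119.5], [34.5, 123.4], [48.4, 122.6]]
```

Emit:
move_arm([
  [-0.5,-1.2,-20,0,1],
  [0,0,-40,0,1],
  [0,0,-35,0,1],
  [0,0,-20,0,1],
  [0,0,-8,0,1],
  [0,0,0,0,1],
  [0,0,0,0,1],
  [0,0,0,0,1],
])

```text
time: 8.85
tool_pos: [0.5615, -0.2916, 0.0785]
tool_rot: [3.139, 0.002, 1.79]
contact_force: [0.1, 0.0, -4.2]
opening: 0.0079
grip_force: 45.0
```

Emit:
move_arm([
  [0,0,-5,0,1],
  [0,0,-5,0,1],
  [0,0,-3,0,1],
  [0,0,-3,0,1],
  [0,0,0,0,1],
  [0,0,0,0,1],
  [0,0,0,0,1],
])

```text
time: 9.55
tool_pos: [0.5612, -0.2911, 0.0608]
tool_rot: [3.14, 0.001, 1.79]
contact_force: [5.0, 0.9, -3.1]
opening: 0.0077
grip_force: 45.0
```

Emit:
move_arm([
  [0.5,0,0,0,1],
  [0,0,-2,0,1],
  [0,0,-2,0,1],
  [0,0,-1,0,1],
  [0,0,0,0,1],
  [0,0,0,0,1],
  [0,0,0,0,1],
])

```text
time: 10.25
tool_pos: [0.5612, -0.2911, 0.0558]
tool_rot: [3.141, 0.0, 1.79]
contact_force: [5.0, 1.8, -1.1]
opening: 0.0076
grip_force: 45.0
```

Emit:
move_arm([
  [0,0,-0.7,0,1],
  [0,0,0,0,1],
  [0,0,0,0,1],
])

```text
time: 10.55
tool_pos: [0.5613, -0.2911, 0.0558]
tool_rot: [3.141, 0.001, 1.79]
contact_force: [2.1, 2.3, 5.4]
opening: 0.0075
grip_force: 45.0
```

Emit:
move_arm([
  [0,0,0,0,0.3],
  [0,0,0,0,-0.2],
  [0,0,0,0,-0.2],
  [0,0,0,0,-0.2],
  [0,0,0,0,-0.2],
  [0,0,5,0,-0.2],
  [0,0,20,0,-0.2],
  [0,0,40,0,-0.2],
  [0,0,40,0,-0.2],
  [0,0,40,0,-0.2],
])

```text
time: 11.55
tool_pos: [0.5608, -0.291, 0.202]
tool_rot: [3.142, 0.0, 1.79]
contact_force: [0.6, -0.6, -0.5]
opening: 0.0552
grip_force: 0.0
```

Emit:
move_arm([
  [-20,0,30,0,-0.2],
  [-20,0,30,0,-0.2],
  [0,30,0,0,-1],
  [0,0,0,0,-1],
  [0,0,0,0,-1],
  [0,0,0,0,-1],
])

```text
time: 12.15
tool_pos: [0.521, -0.2615, 0.2597]
tool_rot: [-3.141, -0.0, 1.79]
contact_force: [0.4, 0.6, 0.2]
opening: 0.0825
grip_force: 0.0
```

Run:
```python
from h import *
st=monitor.observe(); im=vision.read_camera('wrist'); np.save('pics/w4.npy',im); np.save('pics/w4s.npy',[*st['tool_pos'],*st['tool_rot']]); print(st['tool_pos'],st['tool_rot'],st['opening'],st['grip_force'])
save(im[:260],'w4.png',(160,0,410,260),2.3)
```

```text
[ 0.52100703 -0.26146338  0.25966394] [-3.14105045e+00 -1.82365756e-04  1.78985378e+00] 0.08254930736128593 0.0
```

View pics/w4.png

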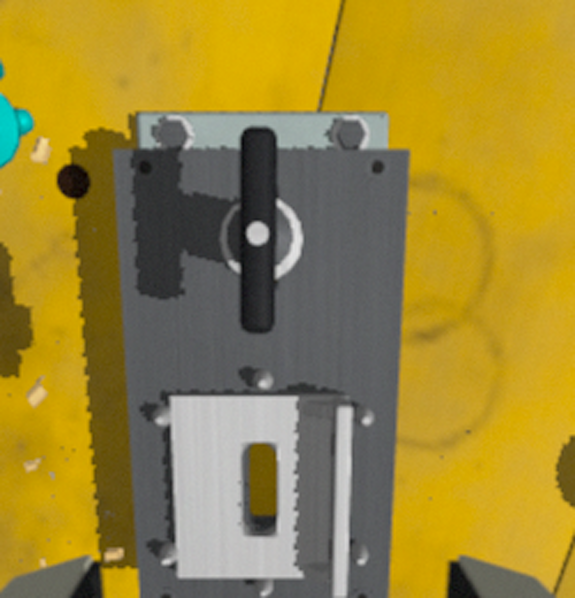

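The bracket is seated between the pins with its slot at crop (260,488) over the fixture slot. The handle spans crop (241–276, 128–332). I measure the handle and the bracket position.

Run:
```python
from fit import *
im,d,P=load('w4'); g=im.mean(2); print(g[110,255:290].astype(int))
m=(g<40).astype(np.uint8); m[:52]=0; m[148:]=0; m[:,:258]=0; m[:,286:]=0
c=max(cv2.findContours(m,0,1)[0],key=cv2.contourArea).reshape(-1,2).astype(float)
Q=P(c,.125)[:,:2].astype(np.float32); (x,y),wh,a=cv2.minAreaRect(Q*1000); print('handle',x,y,wh,a)
L=[(cross(-g[v],240,-1,-130),v) for v in range(185,240,4)]
T=[(u,cross(-g[:,u],180,-1,-130)) for u in range(238,285,4)]
for n,A in (('L',L),('T',T)):
    q=P(A,.054)[:,:2]-[.5211,-.2993]; t=.2195; l=np.c_[np.cos(t)*q[:,0]+np.sin(t)*q[:,1],-np.sin(t)*q[:,0]+np.cos(t)*q[:,1]]; print(n,(1e3*l[::3]).round(1).tolist())
```

```text
[ 53  65  87 100  93  78  56  43  41  30  17  23  27  31  35  40  41  40
  47  51  52  44  42  35  61  93 106 107 107 121 169 215 220 219 215]
handle 492.94915771484375 -178.9163818359375 (13.14889907836914, 73.53229522705078) 9.852896690368652
L [[-47.2, 32.6], [-46.9, 17.9], [-47.1, 3.0], [-46.9, -12.3], [-47.1, -28.0]]
T [[-41.6, 48.5], [-27.6, 48.5], [-13.6, 48.4], [0.3, 48.5]]
```

Everything agrees within play: handle at (0.493, -0.179), height 0.125, size about 74x13 mm. Next I descend on the handle.

Emit:
move_arm([
  [-14,41,0,0,-1],
  [-14,41.5,0,0,-1],
  [0,0,-20,0,-1],
  [0,0,-40,0,-1],
  [0,0,-40,0,-1],
  [0,0,-30,0,-1],
  [0,0,-20,0,-1],
  [0,0,-10,0,-1],
  [0,0,0,0,-1],
  [0,0,0,0,-1],
])

```text
time: 13.2
tool_pos: [0.4936, -0.1791, 0.1007]
tool_rot: [3.141, 0.001, 1.79]
contact_force: [0.8, 0.3, -0.2]
opening: 0.0917
grip_force: 0.0
```

Emit:
move_arm([
  [0,0,0,0,1],
  [0,0,0,0,1],
  [0,0,0,0,1],
  [0,0,0,0,1],
  [0,0,0,0,1],
  [0,0,0,0,1],
  [0,0,0,0,1],
  [0,0,0,0,1],
  [0,0,0,0,1],
  [0,0,0,0,1],
  [0,0,0,0,1],
  [0,0,0,0,1],
], newtons=60)

```text
time: 14.4
tool_pos: [0.4933, -0.1786, 0.1]
tool_rot: [3.141, 0.0, 1.79]
contact_force: [1.6, -0.5, -1.5]
opening: 0.0137
grip_force: 59.9
```

Emit:
move_arm([
  [0,0,10,0,1],
  [0,0,25,0,1],
  [0,0,25,0,1],
  [0,0,5,0,1],
  [4.2,-22,0,0,1],
  [7,-30,0,0,1],
  [7,-30,0,0,1],
  [5,-25,0,0,1],
  [4,-15,0,0,1],
  [0,0,0,0,1],
  [0,0,0,0,1],
  [0,0,0,0,1],
])

```text
time: 15.6
tool_pos: [0.5198, -0.2995, 0.1646]
tool_rot: [-3.141, -0.001, 1.79]
contact_force: [0.9, 0.8, -2.5]
opening: 0.0139
grip_force: 59.9
```

Run:
```python
from h import *
st=monitor.observe(); print(st['tool_pos'],st['tool_rot'],st['contact_force'],st['opening'])
K,T,_=campose('scene'); im=vision.read_camera('scene')
u,v=w2pix([.521,-.3,.08],K,T)[0].astype(int); print(u,v)
save(im,'s5.png',(max(u-50,0),max(v-60,0),u+60,v+50),5)
```

```text
[ 0.51977044 -0.2995124   0.16459644] [-3.14073727e+00 -1.30871255e-03  1.79035585e+00] [ 0.85350039  0.75907673 -2.46575005] 0.01390120099101832
339 178
```

View pics/s5.png

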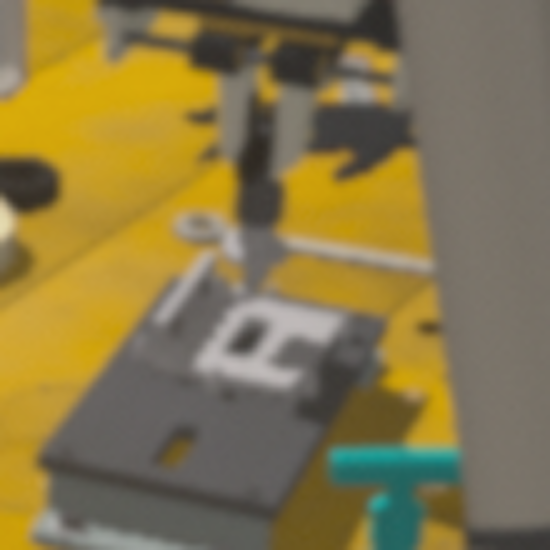

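The hold-down hangs upright over the bracket, and the parking slot is empty. Now I lower it.

Emit:
move_arm([
  [0.5,-0.5,-15,0,1],
  [0,0,-10,0,1],
  [0,0,-5,0,1],
  [0,0,-4,0,1],
  [0,0,-4,0,1],
  [0,0,-4,0,1],
  [0,0,0,0,1],
  [0,0,0,0,1],
])

```text
time: 16.45
tool_pos: [0.5208, -0.3012, 0.1231]
tool_rot: [3.141, 0.0, 1.79]
contact_force: [0.2, 0.2, -2.2]
opening: 0.0139
grip_force: 59.9
```

Emit:
move_arm([
  [0,0,-3,0,1],
  [0,0,-3,0,1],
  [0,0,-3,0,1],
  [0,0,-3,0,1],
  [0,0,-2,0,1],
  [0,0,0,0,1],
  [0,0,0,0,1],
])

```text
time: 17.15
tool_pos: [0.5208, -0.301, 0.1089]
tool_rot: [3.142, -0.0, 1.79]
contact_force: [0.5, -0.5, -3.6]
opening: 0.0135
grip_force: 59.9
```

Emit:
move_arm([
  [0,0,-4,0,1],
  [0,0,-4,0,1],
  [0,0,-4,0,1],
  [0,0,-3,0,1],
  [0,0,0,0,1],
  [0,0,0,0,1],
  [0,0,0,0,1],
])

```text
time: 17.85
tool_pos: [0.5213, -0.3014, 0.096]
tool_rot: [3.14, 0.002, 1.79]
contact_force: [-1.1, 3.1, 11.3]
opening: 0.0139
grip_force: 60.0
```

Emit:
move_arm([
  [0,0,-2,0,1],
  [0,0,0,0,1],
  [0,0,0,-0.13,1],
  [0,0,0,-0.13,1],
  [0,0,0,-0.13,1],
  [0,0,0,-0.13,1],
  [0,0,0,-0.13,1],
  [0,0,0,-0.13,1],
  [0,0,0,-0.13,1],
  [0,0,0,0,1],
])

```text
time: 18.85
tool_pos: [0.522, -0.3025, 0.0946]
tool_rot: [3.136, 0.0, 0.876]
contact_force: [-1.2, -0.6, 11.4]
opening: 0.0138
grip_force: 60.0
```

Emit:
move_arm([
  [0,0,0,-0.13,1],
  [0,0,0,-0.13,1],
  [0,0,0,-0.13,1],
  [0,0,0,-0.13,1],
  [0,0,0,-0.138,1],
  [0,0,0,0,1],
  [0,0,0,0,1],
  [0,0,0,0,1],
])

```text
time: 19.65
tool_pos: [0.522, -0.3024, 0.0946]
tool_rot: [3.137, -0.003, 0.221]
contact_force: [-0.5, 0.2, 12.3]
opening: 0.0135
grip_force: 60.0
```

Emit:
move_arm([
  [0,0.8,2,0,1],
  [0,0,2,0,1],
  [0,0,2,0,1],
  [0,0,0,0,1],
  [0,0,0,0,1],
])

```text
time: 20.15
tool_pos: [0.5216, -0.3013, 0.099]
tool_rot: [3.139, -0.002, 0.222]
contact_force: [2.6, -3.6, 6.0]
opening: 0.0138
grip_force: 59.9
```

Emit:
move_arm([
  [0.4,-0.6,0,0,1],
  [0,0,2,0,1],
  [0,0,1.5,0,1],
  [0,0,0,0,1],
  [0,0,0,0,1],
])

```text
time: 20.65
tool_pos: [0.5213, -0.3007, 0.1019]
tool_rot: [3.141, -0.0, 0.222]
contact_force: [1.6, -0.5, 5.2]
opening: 0.0135
grip_force: 59.9
```

Emit:
move_arm([
  [0,0,1,0,1],
  [0,0,0,0,1],
  [0,0,0,0,1],
])

```text
time: 20.95
tool_pos: [0.5212, -0.3007, 0.1027]
tool_rot: [-3.142, -0.0, 0.222]
contact_force: [1.7, -0.1, 5.6]
opening: 0.0136
grip_force: 59.9
```

Emit:
move_arm([
  [0,0,0,0,0.5],
  [0,0,0,0,0],
  [0,0,0,0,-0.2],
  [0,0,0,0,-0.2],
  [0,0,0,0,-0.2],
  [0,0,20,0,-0.2],
  [0,0,40,0,-0.2],
  [0,0,40,0,-0.2],
  [0,0,40,0,-0.2],
  [0,0,0,0,-0.2],
  [0,0,0,0,-0.2],
])

```text
time: 22.05
tool_pos: [0.5212, -0.301, 0.2433]
tool_rot: [3.14, -0.001, 0.222]
contact_force: [-0.8, -0.1, -0.5]
opening: 0.0554
grip_force: 0.0
```

Run:
```python
from h import *
st=monitor.observe(); print(st['time'],st['tool_pos'],st['tool_rot'],st['contact_force'],st['opening'])
a=vision.read_camera('wrist'); np.save('pics/w6.npy',a); np.save('pics/w6s.npy',[*st['tool_pos'],*st['tool_rot']])
K,T,_=campose('scene'); b=vision.read_camera('scene')
b=cv2.resize(b[118:228,289:399],(420,420),interpolation=cv2.INTER_CUBIC); a=a[:,70:450]
save(np.hstack([a,b]),'w6.png')
```

```text
22.05 [ 0.52124076 -0.30101493  0.24330138] [ 3.14013270e+00 -1.10794267e-03  2.21785499e-01] [-0.82358492 -0.07449022 -0.46871998] 0.055448459837412
```

View pics/w6.png

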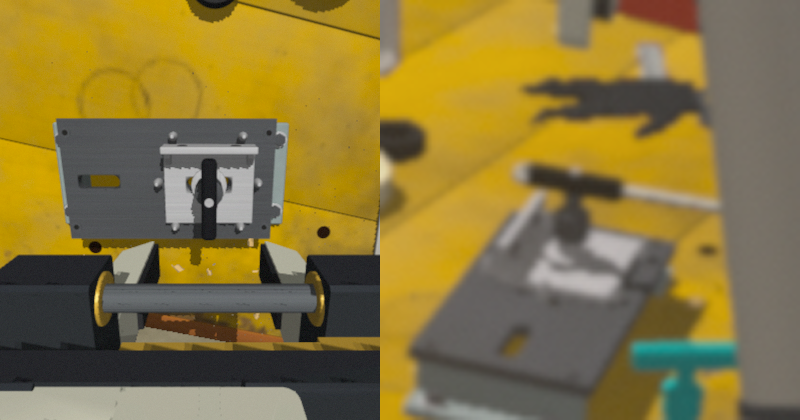

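The wrist view (left) shows the handle vertical at (208,200), across the slot, with the bracket seated between the pins. The scene view (right) shows it standing upright with the gripper clear. The TCP height at release (0.1027) puts the T-head about 16 mm below the plate top, which is the locked depth. I hand in.

```bash
python3 -c "
from cell import workorder
print(workorder.hand_in())"
```

```text
the job is handed in; nothing more can be done
None
```

The job is handed in: the bracket sits flat in the nest, clamped by the hold-down with its T-head turned across the slot at about 16 mm (the locked depth), and the gripper is clear. The hand-in gave no verdict back.

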